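Index the desk carousel and shelve the staple carton

TASK

Bring the small staple carton to the window at the front of the covered desk carousel: pull up the sprung index pin on the crank, swing the crank a quarter turn the right way, and let the pin drop fully home in the hole there. Then take the carton out through the window by its ends, set it down upright on the open desk and let go, take it again by its long sides, and stand it upright in the middle of the little stand's floor, its length running from one end plate to the other. Leave the carousel locked with the carton's bay still at the window and the eraser in its bay, and do not disturb the stapler, ink bottle, tape roll and tape measure.

Things in the scene. Friction and masses are not known exactly. Their poses are not given: they have to be found in the camera images.
- carousel: desk carousel, fixed: square grey housing, 260 mm, on four corner posts, with a flat cover plate (underside 50 mm, top 60 mm above the desk). Origin on the desk under its centre, which is also the turning axis; its front, with the window, is -x (towards the robot). The cover has three 11 mm holes 75 mm from the centre: at +x (rear), +y and -y.
- window (a point): middle of the tray floor below the window, 92 mm from the axis on the carousel's -x, 16 mm above the desk: where a bay's centre stands when it is at the window. The window in the cover is 110 mm wide (carousel y -55 to 55 mm), open at the front edge and reaches back to carousel x = -30 mm. A 34 mm wide sight notch in the +y and -y edge of the cover shows the outer end of what lies in the side bays.
- tray (a joint): angle of the turning part (round tray, hub, crank), rad, positive anticlockwise from above: 0 at the start with the crank to the rear (carousel +x), +1.57 with the crank at carousel +y, -1.57 at -y; stops at 1.75. The pin in a hole locks it; with the pin out it turns easily (about 1 N at the knob) and stays where it is left. Crank: 18 mm wide, top 72 mm above the desk.
- hub (a point): top of the hub on the turning axis, 73 mm above the desk, hub 36 mm thick. Round it, under the cover, lies the 244 mm tray, floor 16 mm above the desk, with four bays centred 92 mm from the axis, at the start at carousel -x (window, empty), +y, -y and +x (empty). A bay is two radial cheeks 22 mm high, 42 mm long, 43 mm apart, open at its inner and outer end.
- index_pin (a joint): lift of the sprung index pin, m: 0 fully home in a hole, clear of the cover at 0.010, stop at 0.018. The spring pushes it down with 4.5 N when home, 7 N at the stop. Between holes its tip rides on the cover.
- knob_grip (a point): middle of the grip of the pin's pull knob, a black upright cylinder 22 mm thick, at 75 mm from the axis at the end of the crank; with the pin home it spans 78 to 108 mm above the desk and this point is at 94 mm. It rises with the pin and moves round with the crank. The knob spins freely on the pin, so the hand need not turn with the crank.
- carton_centre (a point): centre of the small white printed staple carton, 34 mm (its x) by 52 mm (its y) by 27 mm high, about 60 g, loose. It lies in the +y or the -y bay of the tray (which one varies) with its 52 mm length pointing at the turning axis and its ends sticking 5 mm out past the cheeks; 4 mm play to each cheek.
- eraser: blue and white eraser, 19x43x13 mm, in the other one of those two bays; origin in the middle of its underside. It stays in its bay and rides round with the tray.
- stand: small bare aluminium stand, fixed: floor 50 mm (x) by 78 mm (y), top of the floor 4 mm above the desk, with an upright end plate at each y end, 40 mm wide (x), 50 mm high; 67 mm free between the plates, both long sides (+x and -x) open. Origin on the desk under its middle. The carton goes in the middle with its 52 mm length from plate to plate (along y), so it can only be held by its long sides there.
- stapler: stapler, 32x120x44 mm, loose, lying behind the stand, its middle 120 mm along the stand's +x; leave alone
- ink_bottle: ink bottle, 44 mm thick, 56 mm high, loose; leave alone
- tape_roll: roll of brown tape, 92 mm across, 48 mm high, loose; leave alone
- tape_measure: tape measure, 62x75x38 mm, loose; leave alone
Mind the look-alikes: they are no part of the job. There is more than one size of the stand; the one meant has the size given above.

How it is judged:
By the outcome, as a careful person would: the job done as asked, in the order asked, and still so for the second after the job is handed in, with the robot touching nothing.
It also fails if it takes over 61 s, if anything falls off the work surface, if the arm or the gripper's body presses on something with over 40 N, if the wrist force passes 120 N, or if a joint passes its speed limit or range.

ROBOT

A 6-joint arm with a two-finger parallel gripper is mounted at the origin on a cart in front of the work surface, level with it; the furniture and walls round the work are solid. World frame = base frame: x ahead of the robot, y to its left, z up, the work surface at z = 0. Lengths are in mm, angles in rad, forces in N, time in s.
With the tool pointing down it reaches from about 325 to 775 mm from the base axis. Payload 9.3 kg.
Tool frame: the origin (TCP) lies between the finger pads; the fingertips stand 8 mm ahead of it and the grasp point (between the pads) lies 11 mm behind it (env.nose_length is the distance from the TCP to the fingertips, in mm); z points along the fingers, x is the direction in which the jaws open and shut, and the axes are right-handed (so a half turn about z gives the same grasp; the last joint's range is limited). The gripper opens to 85 mm and grips with 20 to 120 N. Pads are 22 mm wide; open, the fingers measure 114 mm over their backs; the gripper's body (76 mm by 85 mm) begins 54 mm behind the grasp point. The pads swing forward as they close: fully open they stand 13 mm farther back than shut.
Start: joints at [-1.433, 0.259, 0.021, 1.334, 0, 1.418], TCP at [157.688, -526.907, 212.779] pointing down, gripper open.
Joint ranges: [-3.04, 3.04], [-0.91, 1.82], [-1.04, 1.36], [-1.92, 1.95], [-1.52, 1.45], [-3.14, 3.14]. Speed limits (rad/s): [2.22, 2.22, 2.79, 3.14, 3.14, 3.14].

INTERFACE

Orientations are given as a unit quaternion [w, x, y, z].
In Python, from rig import monitor, imaging, job, env gives the robot as it stands.
- The arm moves only by the tool arm_command, never from a script. Its argument "targets" is a list of rows, each a list of 7 numbers: the shift along the world's x, y, z in mm, then the turn, a rotation vector about the world's x, y, z in degrees, then the closure, from -1 (fully open) to 1 (shut). A call has exactly 10 rows; each row is the pose to reach, as a shift and turn from the pose commanded when the call began; what a row does not reach only later rows make up. A row lasts 1/12 s, in which the tool goes at most 41.7 mm and 7.16 degrees, less where a joint would pass 70% of its speed; a pose out of reach is approached as far as the arm can. A call with a gripper value outside its range is refused whole. The fingers move at their own pace and stop on an object; the grip force is fixed at half the most. Time passes only in rows, so rows that repeat a pose let the fingers close, or fill a call up. It gives the time, the measured TCP pose, the force and the opening at its end, in the units of the state.
- monitor.get_state(): the state, without advancing time (a new reading comes with each control period).
- imaging.grab_frame(name): name is "scene" or "top" or "wrist"; returns a dict with "img" (480x640x3 uint8, blue, green, red), "z_map" (480x640 float32, mm along the optical axis (not along the pixel's ray), 0 where there is no reading), "fx", "fy", "cx", "cy" (pixels), "R" (3x3) and "t" (3): a world point X has camera coordinates R X + t. Camera axes: x right, y down, z forward; pixel columns grow to the right and rows downward; lengths in mm; the calibration is good to about 2 mm. A picture is of the moment at which its call begins.
- job.job_done(): hands the job in, once; it reports no verdict.
The state is a dict: "clock": time; "joints": joint angles; "dq": joint speeds; "joint_efforts": joint torques, N m; "tool_pos": TCP position; "eef_rot": TCP orientation; "force": force on the tool from outside, world axes, zero at the start; "ft_torque": the same for the moment, N m; "width": opening from 0.0 (shut) to 1.0 (fully open).
Only numpy, scipy, OpenCV 4.12 (cv2) and the standard library are available. Lean on these libraries where they do the work, as an engineer would, in place of code of your own. Each camera call takes 0.05 s, during which the arm holds its last target. There are 200 camera calls.

## Working session

There is one attempt and no reset: what is moved stays moved. The work goes in short steps, Python scripts to look and compute and a tool call to move; the robot and the scene stay as the last step left them, time stands still between calls to the robot, and variables do not carry over. Pictures are saved under pics/ and viewed, about 8 in all and at most 12, crops included, and the job is handed in when it is done.

Besides the shell and the picture viewer there is one more tool, called as name([rows], argument=value, ...), one row to a line, values as JSON. arm_command: Moves the arm, as the interface text tells. Its arguments: {"type":"object","properties":{"targets":{"type":"array","items":{"type":"array","items":{"type":"number"}}}},"required":["targets"]}

```bash
ls; mkdir -p pics; cat > h.py <<'E'
import numpy as np, cv2
from rig import monitor, imaging, job, env
def grab(n, f=None):
    d=imaging.grab_frame(n)
    if f: cv2.imwrite('pics/'+f,d['img'])
    return d
def cloud(d):
    z=d['z_map'].astype(float); v,u=np.mgrid[0:480,0:640]
    P=np.stack([(u-d['cx'])/d['fx']*z,(v-d['cy'])/d['fy']*z,z],-1)
    W=(P-d['t'])@d['R']; W[z==0]=np.nan
    return W
def ray(d,u,v,h):
    c=-d['R'].T@d['t']; r=d['R'].T@np.array([(u-d['cx'])/d['fx'],(v-d['cy'])/d['fy'],1])
    return c+r*(h-c[2])/r[2]
E
python3 - <<'E'
from h import *
print(monitor.get_state())
for n in ['top','scene']:
    d=grab(n,n+'0.png'); np.savez(n+'0.npz',**d); print(n,-d['R'].T@d['t'],d['R'].round(3).tolist(),d['fx'])
E
```

```text
pics
{'clock': 0.0, 'joints': array([-1.43256879e+00,  2.59196771e-01,  2.07238352e-02,  1.33367498e+00,
        7.16383652e-06,  1.41820776e+00]), 'dq': array([ 0.00054974,  0.00102936, -0.00033746, -0.00036429,  0.00052898,
       -0.00144825]), 'joint_efforts': array([ 2.91345596e-04, -5.55640912e+01,  3.44525599e+01,  1.36686786e-02,
       -1.95228181e-04, -6.71683296e-06]), 'tool_pos': array([ 157.66402291, -526.59203645,  212.1487611 ]), 'eef_rot': array([-4.83791296e-04,  8.02101477e-01, -5.97187377e-01, -4.71863359e-04]), 'force': array([ 1.03243825, -0.32216027, -0.30561018]), 'ft_torque': array([-0.05698934, -0.00592501,  0.01085427]), 'width': 0.9979784480962054}
top [ 351.6160083   -75.65239082 1233.96123274] [[-0.015, -1.0, -0.012], [-0.987, 0.017, -0.158], [0.159, 0.01, -0.987]] 479.99052117606084
scene [-402.17816719 -687.24544086  590.9452732 ] [[0.558, -0.83, -0.007], [-0.333, -0.216, -0.918], [0.76, 0.514, -0.397]] 510.5569091862967
```

View pics/top0.png

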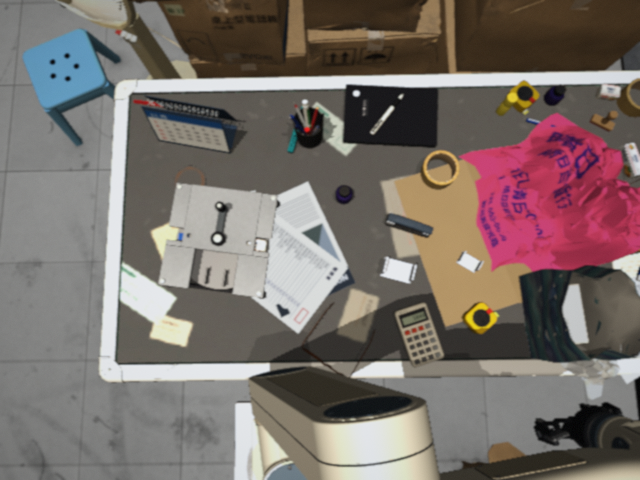

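View pics/scene0.png

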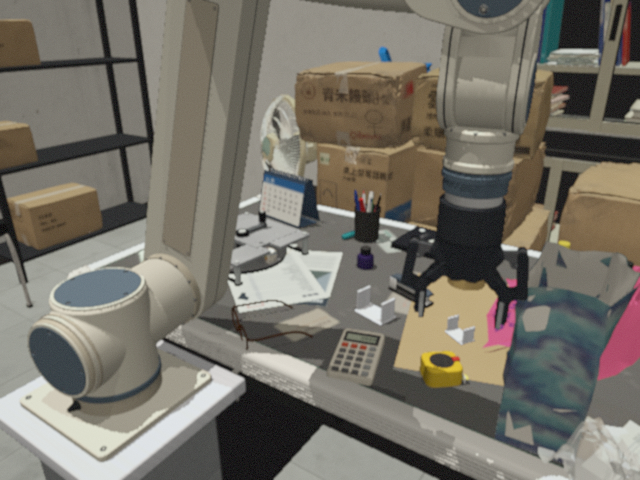

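Top view: the carousel is at about (220,240), with its window towards the robot and the knob to the rear at (221,205). Blue (eraser) shows in the +y notch at (181,237) and white (carton) in the -y notch at (261,244), so the crank must go to -y. The larger stand is at (399,269) with the stapler behind it; the small one at (470,261) is a look-alike.

```bash
python3 - <<'E'
from h import *
d=dict(np.load('top0.npz')); W=cloud(d); im=d['img']
a=cv2.resize(im[175:305,150:290],None,fx=4,fy=4,interpolation=cv2.INTER_CUBIC)
b=cv2.resize(im[205:305,370:500],None,fx=4,fy=4,interpolation=cv2.INTER_CUBIC)
c=np.zeros((520,800,3),np.uint8); c=np.zeros((520,1080,3),np.uint8); c[:,:560]=a; c[:400,560:]=b
cv2.imwrite('pics/crop0.png',cv2.resize(c,(800,385)))
Z=W[...,2]
print('desk z',np.nanmedian(Z[300:340,200:300]))
def comp(m,box,name,mina=3):
    x0,y0,x1,y1=box; k=np.zeros(Z.shape,np.uint8); k[y0:y1,x0:x1]=m[y0:y1,x0:x1]
    n,l,s,_=cv2.connectedComponentsWithStats(k)
    for i in range(1,n):
        if s[i,4]<mina: continue
        P=W[l==i]; r=cv2.minAreaRect(P[:,:2].astype(np.float32))
        print(name,s[i].tolist(),P.mean(0).round(1),'rect',np.round(r[0],1),np.round(r[1],1),round(r[2],1))
comp((Z>50)&(Z<67),(150,175,290,310),'cover',50)
comp((Z>82),(150,175,290,310),'knob')
comp((Z>66)&(Z<82),(150,175,290,310),'crank',5)
comp((Z>15),(375,250,425,290),'stand',5)
comp((Z>8),(450,245,490,280),'small',5)
comp((Z>20),(380,205,440,240),'stapler',5)
E
```

```text
desk z -0.393540918533732
cover [158, 183, 120, 115, 8109] [563.8 194.5  59.6] rect [552.  197.9] [261.6 260.9] 81.8
knob [215, 201, 11, 11, 89] [623.6 184.8 103.2] rect [624.6 186. ] [20.7 20.7] 43.2
crank [210, 205, 18, 41, 333] [573.2 193.5  72.1] rect [584.7 194.6] [ 34.5 101.4] 85.5
stand [381, 257, 7, 17, 53] [ 481.3 -215.4   41.6] rect [ 482.  -216.1] [ 5.3 39.2] 74.1
stand [409, 264, 7, 17, 62] [ 461.8 -284.2   40. ] rect [ 463.  -285.1] [ 5.9 40.7] 76.6
small [487, 245, 3, 8, 17] [ 524.3 -486.4   10.5] rect [ 523.1 -486.3] [ 6.2 18.4] 88.6
small [458, 251, 8, 10, 33] [ 503.8 -413.    25.3] rect [ 503.5 -413.4] [ 3.4 26.1] 58.3
small [475, 261, 8, 10, 38] [ 478.  -454.4   24.9] rect [ 478.5 -454.9] [ 3.8 27.2] 57.0
stapler [386, 212, 47, 23, 432] [ 586.9 -281.7   38.4] rect [ 586.4 -284.4] [117.6  25.7] 70.0
```

View pics/crop0.png

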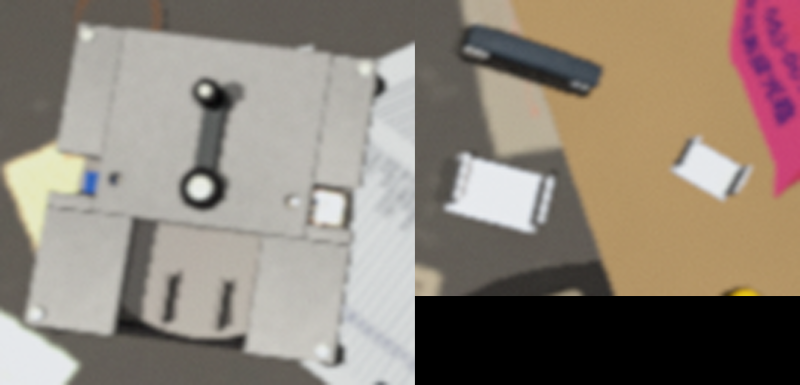

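Carousel is at about (551,197) with yaw -8.2°. The stand is at (472.5,-250.6) with yaw -15.4°. I'm moving over the knob, with the jaws turned to carousel x.

arm_command([
  [20,30,0,0,0,6],
  [42,64,0,0,0,13],
  [64,98,0,0,0,20],
  [86,132,0,0,0,27],
  [108,166,0,0,0,34],
  [130,200,0,0,0,41],
  [152,233,0,0,0,48],
  [175,268,0,0,0,55],
  [198,302,0,0,0,61],
  [220,336,0,0,0,65],
])

```text
validation failed for argument at $.ta...
```

arm_command([
  [20,31,0,0,0,0],
  [42,64,0,0,0,0],
  [64,98,0,0,0,0],
  [87,132,0,0,0,0],
  [110,166,0,0,0,0],
  [132,200,0,0,0,0],
  [155,236,0,0,0,0],
  [178,272,-10,0,0,0],
  [195,300,-20,0,0,0],
  [200,310,-30,0,0,0],
])

```text
validation failed for argument at $.ta...
```

```bash
python3 - <<'E'
from h import *
s=monitor.get_state(); print(s['clock'],s['tool_pos'],s['eef_rot'],s['joints'].round(2),s['force'],env.nose_length)
d=grab('wrist','w1.png'); np.savez('w1.npz',**d); W=cloud(d); Z=W[...,2]
print(np.nanpercentile(Z,[5,25,50,75,95]))
for n,lo,hi in [('knob',84,115),('crank',67,76),('cover',55,64),('tray',12,20)]:
    k=((Z>lo)&(Z<hi)).astype(np.uint8); m,l,st,_=cv2.connectedComponentsWithStats(k)
    for i in range(1,m):
        if st[i,4]<400: continue
        P=W[l==i]; r=cv2.minAreaRect(P[:,:2].astype(np.float32)); print(n,st[i].tolist(),P.mean(0).round(1),np.round(r[0],1),np.round(r[1],1),round(r[2],1),np.percentile(P[:,2],[5,50,95]).round(1))
E
```

```text
0.1 [ 157.63963806 -526.64694028  212.24540883] [-4.20181061e-04  8.02086864e-01 -5.97207099e-01 -4.08035271e-04] [-1.43  0.26  0.02  1.33  0.    1.42] [ 0.14861511  0.0642276  -0.1015527 ] 8.0
[-752.07210867 -747.50710935 -275.54291099   65.15992477  303.80523384]
knob [431, 0, 35, 121, 1187] [ 277.1 -570.8  104. ] [ 281.3 -570.3] [70.8  6.5] 10.4 [ 88.5 104.9 114.3]
knob [514, 116, 95, 95, 2250] [ 244.9 -676.7   94.8] [ 240.7 -668.9] [80.1 38.8] 80.4 [ 84.8  92.1 112.8]
crank [502, 119, 111, 96, 1163] [ 234.9 -689.2   71.8] [ 234.4 -678.7] [103.   39.4] 77.5 [67.6 72.  75.7]
cover [509, 141, 44, 67, 889] [ 228.4 -677.6   59.6] [ 229.6 -673.4] [52.  24.6] 18.6 [55.5 59.7 63.6]
tray [45, 0, 109, 26, 2465] [ 249.  -320.4   16.1] [ 248.7 -319.4] [17.  83.9] 17.0 [12.9 15.7 19.4]
tray [475, 130, 41, 38, 856] [ 242.8 -653.    16.7] [ 240.8 -657.5] [31.1 31.8] 17.0 [13.5 16.8 19.5]
tray [503, 212, 53, 48, 1133] [ 173.8 -721.8   14.3] [ 177.5 -723.4] [47.3 43.5] 19.8 [12.2 13.7 18.5]
```

View pics/w1.png

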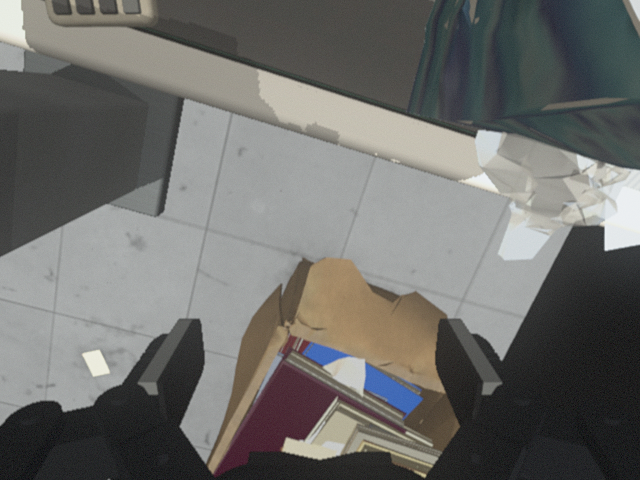

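The move was refused because I left out the 7th value (the closure). The picture is still the start view, with the floor and a box under the hand. Trying again.

arm_command([
  [20,30,0,0,0,6,-1],
  [42,64,0,0,0,13,-1],
  [64,98,0,0,0,20,-1],
  [86,132,0,0,0,27,-1],
  [108,166,0,0,0,34,-1],
  [130,200,0,0,0,41,-1],
  [152,233,0,0,0,48,-1],
  [175,268,0,0,0,55,-1],
  [198,302,0,0,0,61,-1],
  [220,336,0,0,0,65,-1],
])

```text
clock: 0.98
tool_pos: [378.3, -189.0, 212.8]
eef_rot: [0.0, 0.998, -0.07, 0.0]
force: [0.5, -0.7, -0.2]
width: 0.994
```

arm_command([
  [20,31,0,0,0,0,-1],
  [42,64,0,0,0,0,-1],
  [64,98,0,0,0,0,-1],
  [87,132,0,0,0,0,-1],
  [110,166,0,0,0,0,-1],
  [132,200,0,0,0,0,-1],
  [155,236,0,0,0,0,-1],
  [178,272,-10,0,0,0,-1],
  [195,300,-20,0,0,0,-1],
  [200,310,-30,0,0,0,-1],
])

```text
clock: 1.82
tool_pos: [579.4, 123.1, 181.4]
eef_rot: [-0.0, 0.997, -0.071, -0.0]
force: [-0.3, 0.1, -0.1]
width: 1.0
```

```bash
cat > look.py <<'E'
from h import *
import sys
def st():
    s=monitor.get_state(); w,x,y,z=s['eef_rot']
    print(round(s['clock'],2),'tcp',s['tool_pos'].round(1),'jaw deg',np.degrees(np.arctan2(2*(x*y+w*z),1-2*(y*y+z*z))).round(2),'tilt',np.round([2*(x*z+w*y),2*(y*z-w*x)],3),'j',s['joints'].round(2),'F',s['force'].round(1),'w',round(s['width'],3))
def comps(W,name,lo,hi,mina=400,box=None):
    Z=W[...,2]; k=((Z>lo)&(Z<hi))
    if box: k&=(W[...,0]>box[0])&(W[...,0]<box[1])&(W[...,1]>box[2])&(W[...,1]<box[3])
    m,l,q,_=cv2.connectedComponentsWithStats(k.astype(np.uint8))
    for i in range(1,m):
        if q[i,4]<mina: continue
        P=W[l==i]; r=cv2.minAreaRect(P[:,:2].astype(np.float32)); print(name,q[i].tolist(),'mean',P.mean(0).round(1),'rect',np.round(r[0],1),np.round(r[1],1),round(r[2],1),'z',np.percentile(P[:,2],[5,50,95]).round(1))
E
python3 - <<'E'
from look import *
st()
d=grab('wrist','w2.png'); np.savez('w2.npz',**d); W=cloud(d)
b=(420,700,60,330)
for n,lo,hi in [('knob',84,115),('crank',67,76),('cover',55,64),('tray',12,20)]: comps(W,n,lo,hi,300,b)
E
```

```text
1.82 tcp [579.4 123.1 181.4] jaw deg -8.17 tilt [-0.     0.001] j [0.07 0.34 0.06 1.29 0.   1.78] F [-0.3  0.1 -0.1] w 1.0
knob [362, 106, 44, 42, 1383] mean [624.2 186.2 106.5] rect [625.  185.6] [21.6 21.6] 7.8 z [ 94.9 107.9 109.6]
crank [233, 94, 157, 58, 4850] mean [571.9 193.6  72.7] rect [582.2 189.6] [35.1 98.2] 77.9 z [71.  72.6 74.4]
cover [46, 0, 425, 297, 77289] mean [573.1 172.6  60. ] rect [547.6 167.9] [201.9 260.5] 82.0 z [58.8 60.  61.2]
tray [111, 33, 113, 168, 15434] mean [475.3 209.3  16. ] rect [470.7 205.7] [124.   81.5] 81.7 z [14.7 16.  17.2]
```

View pics/w2.png

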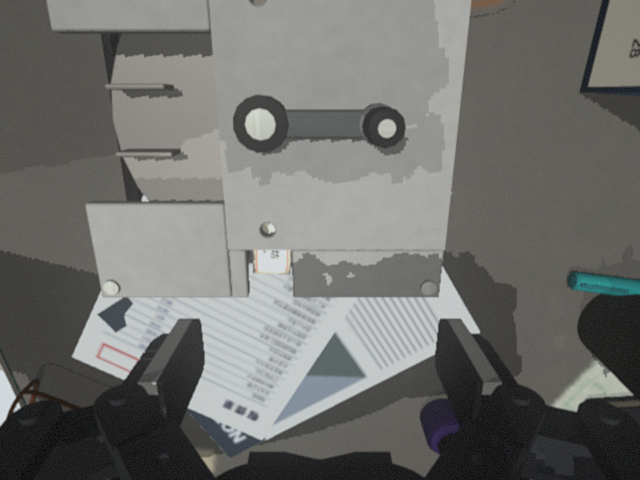

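The wrist view shows the hub at (262,123), the knob at (384,127), the -y hole at (267,229) and the carton's printed end in the -y notch at (272,260). I'll refine the hub and hole by casting rays.

```bash
python3 - <<'E'
from h import *
d=dict(np.load('w2.npz')); g=cv2.cvtColor(d['img'],cv2.COLOR_BGR2GRAY)
def disc(u,v,r,lo,hi,h):
    s=np.zeros_like(g); s[v-r:v+r+1,u-r:u+r+1]=cv2.inRange(g,lo,hi)[v-r:v+r+1,u-r:u+r+1]
    c=max(cv2.findContours(s,0,1)[0],key=cv2.contourArea); (x,y),R=cv2.minEnclosingCircle(c); return (x,y,R),ray(d,x,y,h).round(1)
print('hub',disc(262,123,20,160,255,73)); print('knobtop',disc(387,128,12,150,255,108))
print('hubdark',disc(262,123,32,0,90,73)); print('hole px', disc(267,229,11,0,120,60),ray(d,267,229,60))
print('+y hole',ray(d,258,0,60))
W=cloud(d); Z=W[...,2]; k=(Z>70)&(Z<76)&(np.hypot(W[...,0]-551,W[...,1]-197)<23)
print(cv2.minEnclosingCircle(W[k][:,:2].astype(np.float32)))
E
```

```text
hub ((260.0, 123.5, 15.692455291748047), array([551.2, 196.2,  73. ]))
knobtop ((386.6507873535156, 128.0238037109375, 9.126823425292969), array([625.5, 185. , 108. ]))
hubdark ((265.2245178222656, 123.49073028564453, 32.689022064208984), array([554.5, 195.7,  73. ]))
hole px ((267.19232177734375, 229.5, 7.654803276062012), array([540.5, 122. ,  60. ])) [540.3917234  122.40898606  60.        ]
+y hole [561.75054694 267.26858119  60.        ]
((553.8030395507812, 196.26980590820312), 20.246461868286133)
```

arm_command([
  [15,20,0,0,0,0,-1],
  [31,42,0,0,0,0,-1],
  [46,62,-10,0,0,0,-1],
  [46,62,-35,0,0,0,-0.5],
  [46,62,-60,0,0,0,-0.3],
  [46,62,-80,0,0,0,-0.2],
  [46,62,-92,0,0,0,-0.2],
  [46,62,-96,0,0,0,0],
  [46,62,-96,0,0,0,0.2],
  [46,62,-96,0,0,0,0.3],
])

```text
clock: 2.7
tool_pos: [623.9, 180.6, 87.6]
eef_rot: [-0.0, 0.997, -0.073, 0.0]
force: [0.4, 0.4, -0.0]
width: 0.349
```

arm_command([
  [0,0,0,0,0,0,1],
  [0,0,0,0,0,0,1],
  [0,0,0,0,0,0,1],
  [0,0,0,0,0,0,1],
  [0,0,0,0,0,0,1],
  [0,0,0,0,0,0,1],
  [0,0,0,0,0,0,1],
  [0,0,0,0,0,0,1],
  [0,0,0,0,0,0,1],
  [0,0,0,0,0,0,1],
])

```text
clock: 3.53
tool_pos: [624.4, 181.3, 89.4]
eef_rot: [-0.0, 0.997, -0.073, 0.002]
force: [-2.9, 0.4, 10.2]
width: -0.001
```

```bash
python3 -c "
from look import *
st()"
```

```text
3.53 tcp [624.4 181.3  89.4] jaw deg -8.33 tilt [0.004 0.001] j [0.15 0.48 0.04 1.13 0.   1.87] F [-2.9  0.4 10.2] w -0.001
```

```bash
python3 - <<'E'
from h import *
a=grab('wrist')['img']; b=grab('scene')['img']
c=np.hstack([cv2.resize(a,(400,300)),cv2.resize(b[150:330,180:420],(400,300),interpolation=cv2.INTER_CUBIC)])
cv2.imwrite('pics/w3.png',c)
E
```

```text
(no output)
```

View pics/w3.png

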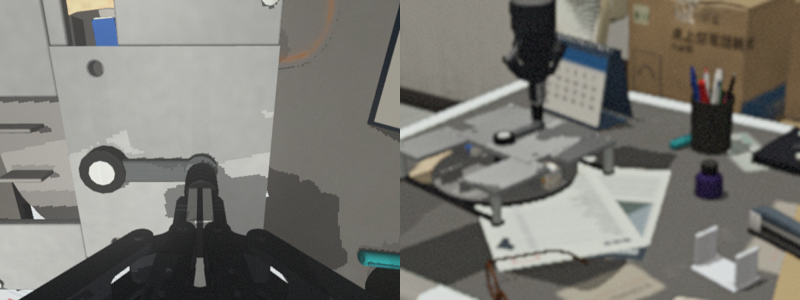

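```bash
python3 - <<'E'
from look import *
st()
d=grab('wrist'); W=cloud(d); im=d['img']
c=im[220:460,230:430]; cv2.imwrite('pics/w4.png',cv2.resize(c,(500,600),interpolation=cv2.INTER_CUBIC))
for v in range(240,420,10): print(v,[tuple(W[v,u].round(0).astype(int)) for u in (310,325,340)])
E
```

```text
3.63 tcp [624.4 181.3  89.4] jaw deg -8.33 tilt [0.004 0.001] j [0.15 0.48 0.04 1.13 0.   1.87] F [-3.5  0.6 10.4] w 0.006
240 [(np.int64(622), np.int64(199), np.int64(60)), (np.int64(629), np.int64(198), np.int64(61)), (np.int64(637), np.int64(197), np.int64(59))]
250 [(np.int64(622), np.int64(197), np.int64(69)), (np.int64(629), np.int64(197), np.int64(72)), (np.int64(636), np.int64(192), np.int64(61))]
260 [(np.int64(621), np.int64(194), np.int64(72)), (np.int64(628), np.int64(192), np.int64(72)), (np.int64(635), np.int64(192), np.int64(73))]
270 [(np.int64(622), np.int64(196), np.int64(90)), (np.int64(628), np.int64(195), np.int64(91)), (np.int64(635), np.int64(191), np.int64(84))]
280 [(np.int64(622), np.int64(195), np.int64(98)), (np.int64(628), np.int64(196), np.int64(101)), (np.int64(634), np.int64(191), np.int64(94))]
290 [(np.int64(622), np.int64(195), np.int64(108)), (np.int64(628), np.int64(194), np.int64(107)), (np.int64(634), np.int64(192), np.int64(105))]
300 [(np.int64(622), np.int64(191), np.int64(108)), (np.int64(627), np.int64(190), np.int64(108)), (np.int64(633), 
[... 936 characters left out ...]
(194), np.int64(155)), (np.int64(626), np.int64(187), np.int64(147)), (np.int64(631), np.int64(192), np.int64(155))]
380 [(np.int64(623), np.int64(194), np.int64(159)), (np.int64(626), np.int64(186), np.int64(150)), (np.int64(631), np.int64(193), np.int64(160))]
390 [(np.int64(622), np.int64(191), np.int64(159)), (np.int64(625), np.int64(183), np.int64(151)), (np.int64(631), np.int64(193), np.int64(164))]
400 [(np.int64(621), np.int64(185), np.int64(156)), (np.int64(625), np.int64(180), np.int64(151)), (np.int64(630), np.int64(193), np.int64(167))]
410 [(np.int64(621), np.int64(181), np.int64(156)), (np.int64(625), np.int64(178), np.int64(153)), (np.int64(631), np.int64(197), np.int64(176))]
```

View pics/w4.png

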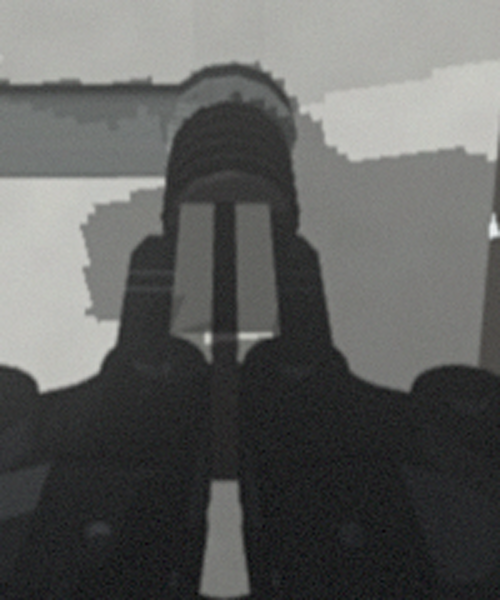

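The fingers are fully shut (width 0) and appear to rest on or over the knob, and the knob top is still at z 108. I'll open, check the numbers and grip again.

arm_command([
  [0,0,0,0,0,0,-0.3],
  [0,0,0,0,0,0,-1],
  [0,0,0,0,0,0,-1],
  [0,0,0,0,0,0,-1],
  [0,0,0,0,0,0,-1],
  [0,0,0,0,0,0,-1],
  [0,0,0,0,0,0,-1],
  [0,0,0,0,0,0,-1],
  [0,0,0,0,0,0,-1],
  [0,0,0,0,0,0,-1],
])

```text
clock: 4.52
tool_pos: [623.6, 181.1, 86.7]
eef_rot: [0.0, 0.997, -0.073, -0.0]
force: [0.3, -0.2, 0.5]
width: 0.998
```

```bash
python3 - <<'E'
from look import *
st()
d=grab('wrist','w5.png'); W=cloud(d); np.savez('w5.npz',**d)
b=(420,700,60,330)
comps(W,'knob',84,115,100,(600,650,160,210)); comps(W,'crank',67,76,300,b)
E
```

```text
4.52 tcp [623.6 181.1  86.7] jaw deg -8.34 tilt [-0. -0.] j [0.15 0.48 0.04 1.13 0.   1.87] F [ 0.3 -0.2  0.5] w 0.998
knob [296, 264, 57, 74, 3302] mean [625.8 188.9 103.7] rect [625.4 185.7] [21.9 22. ] 12.0 z [ 87.  107.5 109.3]
crank [125, 238, 226, 73, 8856] mean [575.  194.6  72.3] rect [585.7 196.6] [104.7  35.9] 0.6 z [69.7 72.4 74.2]
```

View pics/w5.png

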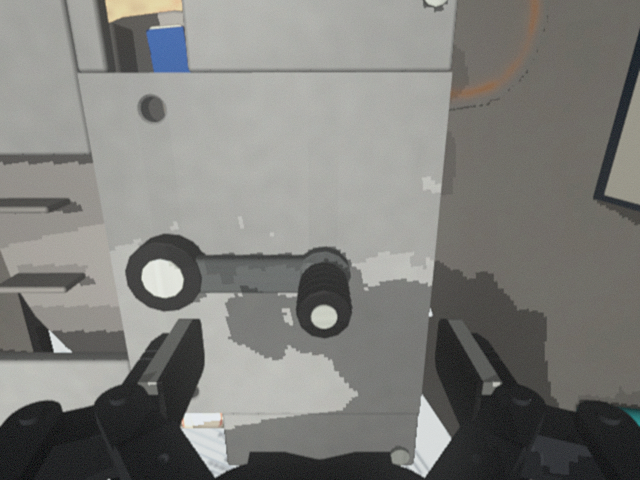

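```bash
python3 - <<'E'
from look import *
d=dict(np.load('w5.npz')); W=cloud(d)
for u,v in [(190,322),(198,330),(196,345),(192,365),(150,388),(170,360),(445,330),(452,325),(490,388),(323,317),(323,300),(323,285)]: print(u,v,W[v,u].round(1))
E
```

```text
190 322 [580.7 198.4 124.6]
198 330 [581.4 193.3 121.6]
196 345 [581.6 190.6 127. ]
192 365 [580.8 186.6 132.4]
150 388 [578.8 196.9 156.1]
170 360 [581.4 198.6 146.5]
445 330 [666.6 183.8 126.5]
452 325 [668.9 185.7 126.9]
490 388 [670.1 183.6 156.3]
323 317 [625.  184.8 109. ]
323 300 [625.9 191.4 107.7]
323 285 [626.6 196.  104.2]
```

```bash
python3 - <<'E'
from look import *
d=dict(np.load('scene0.npz')); W=cloud(d)
for u in (419,516):
  for v in range(285,325,5): print(u,v,W[v,u].round(0).tolist(), d['img'][v,u].tolist())
d=dict(np.load('w5.npz')); W=cloud(d); t=(-d['R'].T@d['t']); print('wristcam',t,d['R'].round(3).tolist())
E
```

```text
419 285 [130.0, -482.0, 292.0] [41, 35, 35]
419 290 [131.0, -482.0, 284.0] [37, 35, 32]
419 295 [135.0, -481.0, 275.0] [61, 63, 63]
419 300 [131.0, -483.0, 270.0] [90, 90, 91]
419 305 [133.0, -483.0, 262.0] [103, 106, 107]
419 310 [132.0, -484.0, 256.0] [106, 107, 108]
419 315 [133.0, -484.0, 248.0] [109, 115, 119]
419 320 [503.0, -345.0, -1.0] [127, 170, 191]
516 285 [180.0, -584.0, 299.0] [78, 56, 124]
516 290 [171.0, -587.0, 298.0] [29, 28, 25]
516 295 [168.0, -588.0, 293.0] [30, 28, 26]
516 300 [169.0, -589.0, 285.0] [76, 42, 77]
516 305 [285.0, -570.0, 215.0] [68, 55, 60]
516 310 [281.0, -572.0, 210.0] [78, 79, 77]
516 315 [282.0, -573.0, 201.0] [79, 83, 85]
516 320 [278.0, -575.0, 196.0] [77, 80, 81]
wristcam [635.08228299 263.96464517 247.93869454] [[0.989, -0.145, 0.001], [-0.137, -0.936, 0.324], [-0.046, -0.321, -0.946]]
```

Three readings agree: the start scene depth, the wrist depth, and the contact on the knob top. The real tips stand about 19 mm behind the reported TCP when shut, and about 34 mm behind when open, not 8 mm ahead as stated. So every TCP height goes 27 mm lower than planned.

arm_command([
  [2,4,0,0,0,0,-1],
  [2,4,-8,0,0,0,-0.8],
  [2,4,-16,0,0,0,-0.4],
  [2,4,-22,0,0,0,0],
  [2,4,-25,0,0,0,0.2],
  [2,4,-25,0,0,0,1],
  [2,4,-25,0,0,0,1],
  [2,4,-25,0,0,0,1],
  [2,4,-25,0,0,0,1],
  [2,4,-25,0,0,0,1],
])

```text
clock: 5.4
tool_pos: [625.7, 185.0, 61.6]
eef_rot: [0.0, 0.997, -0.073, -0.0]
force: [1.4, -0.7, -4.8]
width: 0.237
```

arm_command([
  [0,0,0,0,0,0,1],
  [0,0,0,0,0,0,1],
  [0,0,0,0,0,0,1],
  [0,0,0,0,0,0,1],
  [0,0,2,0,0,0,1],
  [0,0,4,0,0,0,1],
  [0,0,4,0,0,0,1],
  [0,0,4,0,0,0,1],
  [0,0,4,0,0,0,1],
  [0,0,4,0,0,0,1],
])

```text
clock: 6.23
tool_pos: [625.7, 185.1, 65.7]
eef_rot: [-0.0, 0.997, -0.073, 0.0]
force: [1.6, -0.4, -5.3]
width: 0.24
```

```bash
python3 -c "
from look import *
st()"
```

```text
6.23 tcp [625.7 185.1  65.7] jaw deg -8.34 tilt [0. 0.] j [0.16 0.5  0.02 1.09 0.   1.88] F [ 1.6 -0.4 -5.3] w 0.24
```

arm_command([
  [0,0,4,0,0,0,1],
  [0,0,8,0,0,0,1],
  [0,0,10,0,0,0,1],
  [0,0,10,0,0,0,1],
  [-2.7,-11.5,10,0,0,0,1],
  [-7.1,-22.4,10,0,0,0,1],
  [-13.1,-32.5,10,0,0,0,1],
  [-20.7,-41.5,10,0,0,0,1],
  [-29.6,-49.2,10,0,0,0,1],
  [-39.6,-55.4,10,0,0,0,1],
])

```text
clock: 7.07
tool_pos: [585.0, 128.5, 75.6]
eef_rot: [-0.0, 0.997, -0.073, -0.0]
force: [1.4, 1.3, -6.9]
width: 0.238
```

arm_command([
  [-10.8,-4.6,0,0,0,0,1],
  [-22.2,-7.5,0,0,0,0,1],
  [-33.9,-8.5,0,0,0,0,1],
  [-45.7,-7.7,0,0,0,0,1],
  [-45.7,-7.7,0,0,0,0,1],
  [-45.7,-7.7,0,0,0,0,1],
  [-45.7,-7.7,-3,0,0,0,1],
  [-45.7,-7.7,-6,0,0,0,1],
  [-45.7,-7.7,-8,0,0,0,1],
  [-45.7,-7.7,-8,0,0,0,1],
])

```text
clock: 7.9
tool_pos: [540.5, 121.6, 67.1]
eef_rot: [0.0, 0.997, -0.073, -0.0]
force: [-0.2, -1.7, -6.4]
width: 0.237
```

```bash
python3 -c "
from look import *
st()"
```

```text
7.9 tcp [540.5 121.6  67.1] jaw deg -8.36 tilt [-0.001 -0.001] j [ 0.07  0.35 -0.24  0.99 -0.    1.79] F [-0.2 -1.7 -6.4] w 0.237
```

Lift is 5.5 mm and the spring is still pulling, so the tip is inside the hole. Lowering the rest of the way.

arm_command([
  [0,0,-2,0,0,0,1],
  [0,0,-4,0,0,0,1],
  [0,0,-5,0,0,0,1],
  [0,0,-6,0,0,0,1],
  [0,0,-6,0,0,0,1],
  [0,0,-6,0,0,0,1],
  [0,0,-6,0,0,0,1],
  [0,0,-6,0,0,0,1],
  [0,0,-6,0,0,0,1],
  [0,0,-6,0,0,0,1],
])

```text
clock: 8.73
tool_pos: [540.4, 121.9, 61.8]
eef_rot: [0.0, 0.997, -0.073, 0.0]
force: [0.7, -6.1, -5.6]
width: 0.238
```

```bash
python3 -c "
from look import *
st()"
```

```text
8.73 tcp [540.4 121.9  61.8] jaw deg -8.34 tilt [ 0. -0.] j [ 0.07  0.35 -0.24  0.97 -0.    1.79] F [ 0.7 -6.1 -5.6] w 0.238
```

arm_command([
  [0,0,0,0,0,0,0.2],
  [0,0,0,0,0,0,-0.2],
  [0,0,0,0,0,0,-0.4],
  [0,0,0,0,0,0,-0.4],
  [0,0,15,0,0,0,-0.4],
  [0,0,45,0,0,0,-0.4],
  [0,0,80,0,0,0,-0.6],
  [-20,10,105,0,0,0,-0.6],
  [-40,20,105,0,0,0,-0.6],
  [-60,30,105,0,0,0,-0.6],
])

```text
clock: 9.57
tool_pos: [480.8, 152.5, 168.6]
eef_rot: [-0.001, 0.997, -0.073, 0.002]
force: [-0.1, 0.3, -0.6]
width: 0.804
```

```bash
python3 - <<'E'
from look import *
st()
d=grab('wrist','w6.png'); W=cloud(d); np.savez('w6.npz',**d)
b=(400,700,60,330)
comps(W,'knob',84,115,100,(510,570,90,150)); comps(W,'crank',67,76,300,(510,580,90,230)); comps(W,'carton',38,47,100,(400,500,160,260))
E
```

```text
9.57 tcp [480.8 152.5 168.6] jaw deg -8.36 tilt [0.004 0.001] j [ 0.14  0.2  -0.18  1.19  0.    1.86] F [-0.1  0.3 -0.6] w 0.804
knob [400, 253, 43, 47, 1481] mean [538.5 125.5 103.3] rect [539.7 122.5] [21.5 21.8] 72.8 z [ 86.4 107.4 109.3]
crank [392, 120, 59, 155, 4986] mean [547.2 176.4  72.6] rect [548.3 163.2] [101.6  35.4] 85.1 z [70.5 72.6 74.5]
carton [242, 120, 74, 48, 3286] mean [460.5 210.1  44.4] rect [460.3 209.6] [31.6 50.9] 78.3 z [42.2 44.5 46. ]
```

View pics/w6.png

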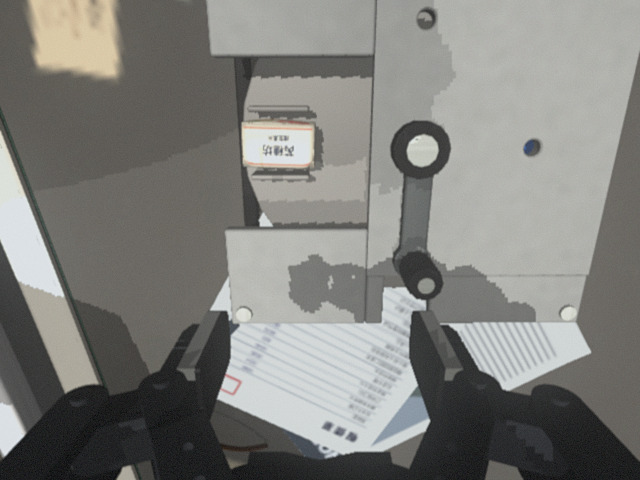

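The knob is back at its home height (top at 108) at the -y hole. The carton is at the window at image (278,145), world (460,210), with its top at 44. Going down with the jaws along its length.

arm_command([
  [-7,20,0,0,0,0,-0.6],
  [-15,42,-10,0,0,0,-0.6],
  [-20,58,-35,0,0,0,-0.6],
  [-20,58,-65,0,0,0,-0.6],
  [-20,58,-95,0,0,0,-0.6],
  [-20,58,-120,0,0,0,-0.6],
  [-20,58,-135,0,0,0,-0.6],
  [-20,58,-150,0,0,0,-0.6],
  [-20,58,-155,0,0,0,-0.6],
  [-20,58,-155,0,0,0,-0.6],
])

```text
clock: 10.45
tool_pos: [459.8, 209.9, 10.9]
eef_rot: [0.0, 0.997, -0.073, -0.001]
force: [-0.4, 0.9, -0.5]
width: 0.799
```

```bash
python3 - <<'E'
from look import *
st()
d=grab('wrist'); W=cloud(d)
comps(W,'carton',38,47,100,(400,500,160,260))
E
```

```text
10.45 tcp [459.8 209.9  10.9] jaw deg -8.33 tilt [-0.002 -0.   ] j [ 0.26  0.33 -0.43  0.81  0.    1.98] F [-0.4  0.9 -0.5] w 0.799
carton [344, 271, 32, 10, 122] mean [476.7 231.2  38.4] rect [476.7 231.3] [ 3.5 11.1] 79.2 z [38.  38.3 39. ]
carton [254, 294, 139, 94, 11020] mean [460.2 211.2  44.1] rect [459.2 205.4] [40.4 50.8] 78.1 z [39.6 44.5 45.8]
carton [203, 310, 28, 62, 499] mean [424.9 219.   43. ] rect [422.5 215.7] [23.5  6.8] 82.0 z [38.7 43.  46.6]
carton [409, 310, 25, 60, 475] mean [494.4 208.6  43. ] rect [493.3 206. ] [22.9  5.7] 68.0 z [38.6 43.1 46.5]
```

arm_command([
  [0,0,-6,0,0,0,-0.6],
  [0,0,-11,0,0,0,-0.6],
  [0,0,-13,0,0,0,-0.5],
  [0,0,-13,0,0,0,-0.4],
  [0,0,-13,0,0,0,-0.3],
  [0,0,-13,0,0,0,0],
  [0,0,-13,0,0,0,1],
  [0,0,-13,0,0,0,1],
  [0,0,-13,0,0,0,1],
  [0,0,-13,0,0,0,1],
])

```text
clock: 11.33
tool_pos: [460.6, 210.1, -0.6]
eef_rot: [-0.0, 0.997, -0.073, 0.0]
force: [-1.6, -0.2, 5.8]
width: 0.597
```

```bash
python3 -c "
from look import *
st()"
```

```text
11.33 tcp [460.6 210.1  -0.6] jaw deg -8.34 tilt [0.001 0.   ] j [ 0.26  0.35 -0.45  0.78  0.    1.98] F [-1.6 -0.2  5.8] w 0.597
```

arm_command([
  [0,0,3,0,0,0,1],
  [0,0,8,0,0,0,1],
  [0,0,16,0,0,0,1],
  [0,0,28,0,0,0,1],
  [0,0,43,0,0,0,1],
  [0,0,60,0,0,0,1],
  [0,0,78,0,0,0,1],
  [0,0,90,0,0,0,1],
  [0,-10,94,0,0,0,1],
  [0,-30,95,0,0,0,1],
])

```text
clock: 12.17
tool_pos: [461.0, 180.5, 95.1]
eef_rot: [-0.0, 0.997, -0.072, 0.001]
force: [-0.1, 0.8, -0.7]
width: 0.601
```

arm_command([
  [2,-25,0,0,0,0,1],
  [4,-55,0,0,0,0,1],
  [7,-90,0,0,0,0,1],
  [9,-125,0,0,0,0,1],
  [12,-160,0,0,0,0,1],
  [15,-195,0,0,0,0,1],
  [18,-230,0,0,0,0,1],
  [21,-265,-5,0,0,0,1],
  [24,-295,-12,0,0,0,1],
  [25,-318,-22,0,0,0,1],
])

```text
clock: 13.0
tool_pos: [485.4, -141.3, 72.0]
eef_rot: [0.0, 0.997, -0.073, 0.001]
force: [0.8, 0.8, -1.8]
width: 0.594
```

```bash
python3 - <<'E'
from look import *
st()
d=grab('top'); W=cloud(d)
comps(W,'spot',8,200,5,(420,540,-205,-70))
comps(W,'knob',82,115,5,(510,570,90,150)); comps(W,'notch/+y',10,45,5,(480,600,280,340))
E
```

```text
13.0 tcp [ 485.4 -141.3   72. ] jaw deg -8.43 tilt [ 0.001 -0.001] j [-0.45  0.27 -0.34  0.96 -0.    1.27] F [ 0.8  0.8 -1.8] w 0.594
knob [240, 236, 11, 10, 85] mean [539.  121.9 104.3] rect [539.6 122.9] [21.3 20.3] 89.9 z [ 88.4 107.  110.6]
notch/+y [176, 228, 8, 13, 79] mean [573.1 308.1  15.9] rect [573.1 308.4] [16.3 33.3] 82.0 z [12.3 15.9 19.6]
notch/+y [188, 234, 3, 4, 10] mean [569.8 283.2  14.9] rect [569. 283.] [8.1 5.1] 0.5 z [12.1 14.9 17.1]
```

arm_command([
  [0,0,-15,0,0,0,1],
  [0,0,-35,0,0,0,1],
  [0,0,-55,0,0,0,1],
  [0,0,-70,0,0,0,1],
  [0,0,-78,0,0,0,1],
  [0,0,-82,0,0,0,1],
  [0,0,-84,0,0,0,1],
  [0,0,-85,0,0,0,1],
  [0,0,-86,0,0,0,1],
  [0,0,-86,0,0,0,1],
])

```text
clock: 13.88
tool_pos: [485.8, -138.2, -13.7]
eef_rot: [0.0, 0.997, -0.073, 0.001]
force: [-1.2, -0.6, -0.6]
width: 0.595
```

```bash
python3 -c "
from look import *
st()
d=grab('wrist'); W=cloud(d); comps(W,'top',15,60,200,(440,530,-190,-95))"
```

```text
13.88 tcp [ 485.8 -138.2  -13.7] jaw deg -8.33 tilt [ 0.001 -0.001] j [-0.44  0.36 -0.47  0.74 -0.    1.27] F [-1.2 -0.6 -0.6] w 0.595
top [138, 296, 350, 124, 24395] mean [ 485.3 -132.7   34.8] rect [ 483.5 -137.6] [33.1 92. ] 80.2 z [19.4 31.7 57.2]
```

arm_command([
  [0,0,-1,0,0,0,1],
  [0,0,-2,0,0,0,1],
  [0,0,-2,0,0,0,1],
  [0,0,-2,0,0,0,1],
  [0,0,-2.5,0,0,0,1],
  [0,0,-2.5,0,0,0,1],
  [0,0,-3,0,0,0,1],
  [0,0,-3,0,0,0,1],
  [0,0,-3,0,0,0,1],
  [0,0,-3,0,0,0,1],
])

```text
clock: 14.77
tool_pos: [485.5, -138.1, -16.6]
eef_rot: [0.0, 0.997, -0.073, 0.0]
force: [-2.3, 1.4, 8.8]
width: 0.594
```

arm_command([
  [0,0,0.5,0,0,0,0],
  [0,0,0.5,0,0,0,-0.4],
  [0,0,0.5,0,0,0,-0.6],
  [0,0,0.5,0,0,0,-0.6],
  [0,0,0.5,0,0,0,-0.6],
  [0,0,10,0,0,0,-0.6],
  [0,0,30,0,0,0,-0.6],
  [0,0,55,0,0,0,-0.6],
  [0,0,80,0,0,0,-0.6],
  [0,-20,100,0,0,0,-0.6],
])

```text
clock: 15.6
tool_pos: [485.2, -156.1, 85.2]
eef_rot: [-0.0, 0.997, -0.072, 0.0]
force: [1.2, -0.7, 0.0]
width: 0.796
```

arm_command([
  [0,0,0,0,0,7,-0.6],
  [0,0,0,0,0,14,-0.6],
  [0,0,0,0,0,21,-0.6],
  [0,0,0,0,0,28,-0.6],
  [0,0,0,0,0,35,-0.6],
  [0,0,0,0,0,42,-0.6],
  [0,0,0,0,0,49,-0.6],
  [0,0,0,0,0,56,-0.6],
  [0,0,0,0,0,63,-0.6],
  [0,0,0,0,0,70,-0.6],
])

```text
clock: 16.43
tool_pos: [485.4, -158.0, 83.5]
eef_rot: [0.0, 0.857, 0.515, 0.0]
force: [-0.0, -0.4, 0.3]
width: 0.8
```

```bash
python3 - <<'E'
from look import *
st()
for c in ('wrist','top'):
    d=grab(c,c+'7.png'); W=cloud(d); np.savez(c+'7.npz',**d)
    comps(W,c+' carton',20,32,10,(430,540,-200,-80))
    comps(W,c+' plates',30,56,10,(430,520,-320,-200))
E
```

```text
16.43 tcp [ 485.4 -158.    83.5] jaw deg 62.01 tilt [ 0. -0.] j [-0.48  0.27 -0.31  0.99  0.    0.01] F [-0.  -0.4  0.3] w 0.8
wrist carton [311, 186, 75, 97, 4745] mean [ 482.  -138.1   28.3] rect [ 483.7 -138.5] [32.3 50.8] 80.2 z [24.9 28.6 30. ]
wrist plates [204, 265, 35, 78, 1061] mean [ 476.8 -215.2   42.1] rect [ 481.5 -217.9] [ 5.5 40.1] 74.1 z [31.3 42.4 50.5]
wrist plates [75, 289, 50, 78, 2068] mean [ 461.3 -285.5   42.6] rect [ 462.2 -287. ] [ 6.5 40.2] 74.4 z [31.3 43.5 50.4]
top plates [410, 264, 6, 17, 49] mean [ 461.7 -284.5   45. ] rect [ 462.6 -285.6] [ 5.1 40. ] 74.3 z [32.  47.2 52.5]
```

View pics/wrist7.png

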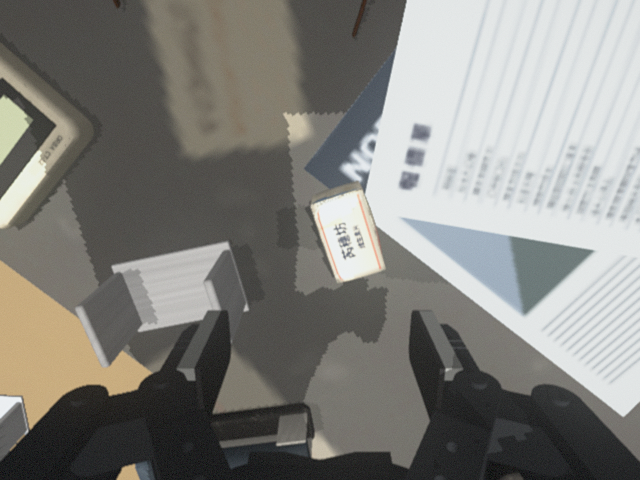

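The carton stands upright on the desk, released, at image (347,232), world (484,-138). The stand is at (180,290). Now gripping the long sides.

arm_command([
  [-1,10,0,0,0,6,-0.4],
  [-1.5,19.5,-5,0,0,12,-0.4],
  [-1.5,19.5,-20,0,0,18,-0.4],
  [-1.5,19.5,-45,0,0,18,-0.4],
  [-1.5,19.5,-68,0,0,18,-0.4],
  [-1.5,19.5,-84,0,0,18,-0.4],
  [-1.5,19.5,-92,0,0,18,-0.4],
  [-1.5,19.5,-94.5,0,0,18,-0.4],
  [-1.5,19.5,-94.5,0,0,18,-0.2],
  [-1.5,19.5,-94.5,0,0,18,0],
])

```text
clock: 17.37
tool_pos: [484.5, -138.8, -10.9]
eef_rot: [0.001, 0.768, 0.64, 0.0]
force: [-0.0, 0.1, -0.9]
width: 0.5
```

arm_command([
  [0,0,0,0,0,0,0.1],
  [0,0,0,0,0,0,0.3],
  [0,0,0,0,0,0,1],
  [0,0,0,0,0,0,1],
  [0,0,0,0,0,0,1],
  [0,0,0,0,0,0,1],
  [0,0,0,0,0,0,1],
  [0,0,0,0,0,0,1],
  [0,0,0,0,0,0,1],
  [0,0,0,0,0,0,1],
])

```text
clock: 18.2
tool_pos: [484.7, -138.9, -10.5]
eef_rot: [0.001, 0.768, 0.64, 0.0]
force: [-0.6, 0.1, 6.1]
width: 0.381
```

```bash
python3 -c "
from look import *
st()"
```

```text
18.2 tcp [ 484.7 -138.9  -10.5] jaw deg 79.64 tilt [ 0.002 -0.001] j [-0.45  0.35 -0.47  0.75 -0.   -0.26] F [-0.6  0.1  6.1] w 0.381
```

arm_command([
  [0,0,8,0,0,0,1],
  [0,0,25,0,0,0,1],
  [0,0,48,0,0,-4,1],
  [0,0,70,0,0,-11,1],
  [0,0,85,0,0,-18,1],
  [-2,-15,90,0,0,-25,1],
  [-4,-30,90,0,0,-32,1],
  [-5,-45,90,0,0,-39,1],
  [-7,-60,90,0,0,-46,1],
  [-8,-75,90,0,0,-53,1],
])

```text
clock: 19.03
tool_pos: [475.8, -214.2, 79.4]
eef_rot: [0.0, 0.974, 0.228, 0.0]
force: [0.7, 0.7, -1.5]
width: 0.374
```

arm_command([
  [-1,-10,0,0,0,-7,1],
  [-2,-20,0,0,0,-14,1],
  [-3,-28,0,0,0,-21,1],
  [-4,-34,0,0,0,-28,1],
  [-4.5,-38,0,0,0,-35,1],
  [-4.5,-38,0,0,0,-42,1],
  [-4.5,-38,0,0,0,-42.3,1],
  [-4.5,-38,0,0,0,-42.3,1],
  [-4.5,-38,0,0,0,-42.3,1],
  [-4.5,-38,0,0,0,-42.3,1],
])

```text
clock: 19.87
tool_pos: [471.4, -251.4, 78.6]
eef_rot: [0.0, 0.991, -0.135, 0.0]
force: [-0.6, 0.9, -0.1]
width: 0.377
```

```bash
python3 - <<'E'
from look import *
st()
d=grab('wrist','w8.png'); W=cloud(d); np.savez('w8.npz',**d)
b=(430,520,-320,-190)
comps(W,'plates',30,53,150,b); comps(W,'carton',90,112,150,b); comps(W,'floor',1,10,300,(440,505,-300,-205))
E
```

```text
19.87 tcp [ 471.4 -251.4   78.6] jaw deg -15.46 tilt [ 0. -0.] j [-0.65  0.31 -0.27  1.   -0.    1.19] F [-0.6  0.9 -0.1] w 0.377
plates [283, 192, 83, 19, 1469] mean [ 482.4 -217.2   45.3] rect [ 482.2 -218.2] [ 5.4 39.6] 74.6 z [32.2 48.9 50.8]
carton [276, 258, 87, 25, 1789] mean [ 477.4 -227.4  102.8] rect [ 477.2 -227.4] [ 2.7 30. ] 75.3 z [ 91.9 103.6 111.2]
carton [236, 301, 40, 25, 411] mean [ 452.  -236.1  107.5] rect [ 451.2 -236.3] [ 4.7 14.7] 84.5 z [102.3 107.8 111.6]
carton [361, 301, 43, 65, 497] mean [ 493.3 -249.2  107.9] rect [ 493. -256.] [23.4 14.5] 74.7 z [102.5 108.4 111.7]
floor [281, 180, 85, 97, 4393] mean [ 475.1 -243.7    4.1] rect [ 475.3 -244. ] [60.4 51.6] 72.9 z [2.8 4.  5.3]
```

View pics/w8.png

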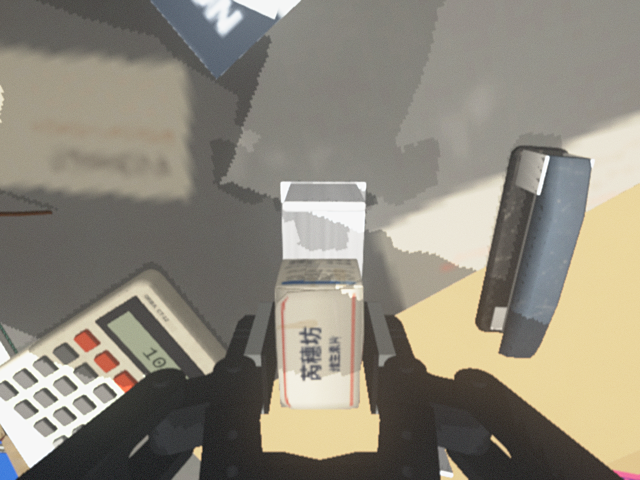

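The carton is held square over the stand, at image (318,340) in line with the plate at (323,195). Lowering with a small correction.

arm_command([
  [1,-1,-8,0,0,0,1],
  [1,-1,-22,0,0,0,1],
  [1,-1,-36,0,0,0,1],
  [1,-1,-50,0,0,0,1],
  [1,-1,-62,0,0,0,1],
  [1,-1,-72,0,0,0,1],
  [1,-1,-78,0,0,0,1],
  [1,-1,-81,0,0,0,1],
  [1,-1,-82,0,0,0,1],
  [1,-1,-82,0,0,0,1],
])

```text
clock: 20.75
tool_pos: [472.5, -252.6, -3.6]
eef_rot: [0.0, 0.991, -0.136, 0.0]
force: [-0.0, -0.1, -1.1]
width: 0.377
```

arm_command([
  [0,0,-1,0,0,0,1],
  [0,0,-1,0,0,0,1],
  [0,0,-2,0,0,0,1],
  [0,0,-2,0,0,0,1],
  [0,0,-3,0,0,0,1],
  [0,0,-3,0,0,0,1],
  [0,0,-3.5,0,0,0,1],
  [0,0,-3.5,0,0,0,1],
  [0,0,-3.5,0,0,0,1],
  [0,0,-3.5,0,0,0,1],
])

```text
clock: 21.58
tool_pos: [472.6, -252.6, -6.4]
eef_rot: [0.0, 0.991, -0.136, 0.0]
force: [-1.2, 1.7, 8.7]
width: 0.379
```

```bash
python3 -c "
from look import *
st()"
```

```text
21.58 tcp [ 472.6 -252.6   -6.4] jaw deg -15.63 tilt [ 0.001 -0.001] j [-0.65  0.39 -0.38  0.79 -0.    1.2 ] F [-1.2  1.7  8.7] w 0.379
```

Contact came at the expected height. Releasing and retreating upwards.

arm_command([
  [0,0,0.5,0,0,0,0.3],
  [0,0,0.5,0,0,0,0],
  [0,0,0.5,0,0,0,-0.3],
  [0,0,0.5,0,0,0,-0.3],
  [0,0,0.5,0,0,0,-0.3],
  [0,0,8,0,0,0,-0.3],
  [0,0,25,0,0,0,-0.3],
  [0,0,50,0,0,0,-0.3],
  [0,0,80,0,0,0,-0.3],
  [0,0,110,0,0,0,-0.3],
])

```text
clock: 22.42
tool_pos: [472.0, -252.2, 104.3]
eef_rot: [-0.0, 0.991, -0.136, -0.0]
force: [0.6, -1.0, -1.9]
width: 0.655
```

arm_command([
  [0,-10,15,0,0,0,-0.3],
  [0,-20,30,0,0,0,-0.3],
  [0,-35,30,0,0,0,-0.3],
  [0,-50,30,0,0,0,-0.3],
  [0,-60,30,0,0,0,-0.3],
  [0,-60,30,0,0,0,-0.3],
  [0,-60,30,0,0,0,-0.3],
  [0,-60,30,0,0,0,-0.3],
  [0,-60,30,0,0,0,-0.3],
  [0,-60,30,0,0,0,-0.3],
])

```text
clock: 23.25
tool_pos: [472.3, -311.9, 132.5]
eef_rot: [-0.0, 0.991, -0.136, -0.0]
force: [0.7, 0.3, -0.1]
width: 0.651
```

```bash
python3 - <<'E'
from look import *
st()
d=grab('wrist','w9.png'); W=cloud(d)
b=(430,520,-320,-190)
comps(W,'plates',35,53,150,b); comps(W,'carton',26,34,150,b)
t=grab('top'); T=cloud(t); comps(T,'knob',82,115,5,(510,570,90,150)); comps(T,'stapler',20,60,50,(540,640,-360,-210))
print('blue in hole/rear?')
s=grab('scene'); cv2.imwrite('pics/final.png',np.hstack([cv2.resize(d['img'],(400,300)),cv2.resize(t['img'][160:340,150:450],(400,300),interpolation=cv2.INTER_CUBIC)]))
E
```

```text
23.25 tcp [ 472.3 -311.9  132.5] jaw deg -15.61 tilt [-0.  0.] j [-0.73  0.32 -0.1   1.15  0.    1.11] F [ 0.7  0.3 -0.1] w 0.651
plates [257, 76, 72, 11, 714] mean [ 481.9 -218.6   49. ] rect [ 482.1 -218.4] [ 5.1 39.9] 74.2 z [40.3 49.8 51.2]
plates [263, 197, 65, 13, 814] mean [ 463.1 -286.6   46.7] rect [ 462.8 -287.4] [ 5.2 39.7] 74.0 z [36.7 49.2 50.8]
carton [269, 100, 51, 83, 3680] mean [ 472.9 -251.3   32.4] rect [ 471.7 -252.5] [50.7 31.5] 74.4 z [30.4 32.6 33.7]
carton [267, 193, 60, 4, 172] mean [ 463.2 -285.3   30.3] rect [ 463.5 -285.3] [ 0.9 38.9] 74.0 z [26.6 30.5 33.5]
knob [240, 236, 11, 10, 85] mean [538.9 121.8 104.3] rect [539.5 123.1] [21.  19.6] 86.2 z [ 88.3 106.6 111.6]
stapler [386, 212, 47, 23, 431] mean [ 586.6 -282.1   38.5] rect [ 586.8 -284.4] [117.6  25.7] 70.1 z [30.6 39.  44.6]
blue in hole/rear?
```

View pics/final.png

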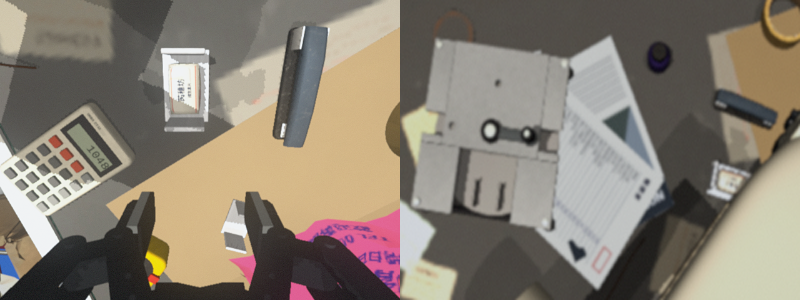

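The last view shows the carton upright between the plates at image (185,87), the stapler unmoved, and the crank at -y with an empty bay at the window. Handing in.

```bash
python3 -c "
from rig import job
print(job.job_done())"
```

```text
the job is handed in; nothing more can be done
None
```

The job is done and handed in at about 23.4 s on the robot's clock; no verdict was reported.

**What I did:** The carton was in the -y bay. I lifted the index pin, swung the crank a quarter turn clockwise to -y and let the pin drop home. I took the carton out through the window by its ends, stood it on the open desk and let go. I then gripped it by its long sides and stood it in the larger stand.

**Last checks:**
- **Carton:** it is upright at (471.7, -252.5). The middle between the plates measures (472.4, -252.9), and the carton's length lines up with the stand to within about 0.5°. Its top read about 1.5 mm higher than nominal, which is within calibration.
- **Carousel:** the knob is still at its home height over the -y hole, with the emptied bay at the window.
- **Stapler:** it has not moved (within 0.5 mm).
- **Hand:** it is clear of everything and the force reads zero.

**What disagreed or was not checked:**
- **Fingertips:** they are about 19 mm behind the reported TCP when shut, not 8 mm ahead as stated. Because of this my first grip closed on top of the knob, pressing with about 10 N and moving nothing. I then set all heights about 27 mm lower.
- **Forces:** the other contacts I read were all under 10 N.
- **Not measured afterwards:** the eraser showed blue through the rear cover hole after the turn, but I did not check it again. I also did not measure the ink bottle, tape roll and tape measure; the hand never worked near them.

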